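# Shim the weighing stand level

### The arm

A 6-joint arm with a two-finger parallel gripper is mounted at the origin on a cart in front of the work surface, level with it; the furniture and walls round the work are solid. World frame = base frame: x ahead of the robot, y to its left, z up, the work surface at z = 0. Lengths are in m, angles in rad, forces in N, time in s.
With the tool pointing down it reaches from about 0.275 to 0.825 m from the base axis. Payload 5.2 kg.
Tool frame: the origin (TCP) lies at the very end of the fingers, on their centre line; the grasp point (between the pads) lies 19 mm behind it; z points along the fingers, x is the direction in which the jaws open and shut, and the axes are right-handed (so a half turn about z gives the same grasp; the last joint's range is limited). The gripper opens to 93 mm and grips with 3 to 60 N. Pads are 15 mm wide; open, the fingers measure 128 mm over their backs; the gripper's body (75 mm by 188 mm) begins 65 mm behind the grasp point.
Start: joints at [0.903, 0.259, 1.535, -0, 1.348, -0.203], TCP at [0.247, 0.492, 0.219] pointing down, gripper open.
Joint ranges: [-3.14, 3.14], [-0.91, 2.08], [0.19, 2.58], [-1.22, 4.36], [0.22, 2.71], [-3.12, 3.12]. Speed limits (rad/s): [2.57, 2.57, 3.14, 3.14, 3.14, 3.14].

### API

Orientations are given as a rotation vector (axis times angle).
In Python, from cell import arm gives the robot as it stands.
- The arm moves only by the tool send_rows, never from a script. Its argument "motion" is one flat list of numbers, 5 for each row, row after row: the closure, from 0 (fully open) to 1 (shut), then the shift along the tool's x, y, z in mm, then the turn about the tool's z in degrees. A call has 1 to 8 rows; each row is the pose to reach, as a shift and turn from the pose measured when the call began, along the tool's axes at that moment; what a row does not reach only later rows make up. A row lasts 1/12 s, in which the tool goes at most 41.7 mm and 7.16 degrees, less where a joint would pass 70% of its speed; a pose out of reach is approached as far as the arm can. A call with a gripper value outside its range is refused whole. The fingers move at their own pace and stop on an object; the grip force is fixed at half the most. Time passes only in rows, so rows that repeat a pose let the fingers close. It gives the time, the measured TCP pose, the force and the opening at its end, in the units of the state.
- arm.observe(): the state, without advancing time (a new reading comes with each control period).
- arm.grab_frame(name): name is "scene" or "top" or "wrist"; returns a dict with "pixels" (400x640x3 uint8, red, green, blue), "intrinsics" (3x3 intrinsics, pixels), "dist" ([k1, k2, p1, p2, k3] as OpenCV has them; the pictures are not rectified), "R" (3x3) and "t" (3): a world point X has camera coordinates R X + t. Camera axes: x right, y down, z forward; pixel columns grow to the right and rows downward; lengths in m; the calibration is good to about 2 mm. A picture is of the moment at which its call begins. There is no depth.
- arm.close_job(): hands the job in, once; it reports no verdict.
The state is a dict: "clock": time; "joint_pos": joint angles; "qvel": joint speeds; "joint_efforts": joint torques, N m; "eef_pos": TCP position; "tcp_rot": TCP orientation; "contact_force": force on the tool from outside, world axes, zero at the start; "wrist_torque": the same for the moment, N m; "opening": finger opening in m.
Only numpy, scipy, OpenCV 4.12 (cv2) and the standard library are available. Lean on these libraries where they do the work, as an engineer would, in place of code of your own. Each camera call takes 0.05 s, during which the arm holds its last target.

### The job

The small levelling stand that carries the round white scale has one low corner. Slide the tapered wedge (not the flat packer of the same length) thin end first through the guide shoe under that corner, and push it in gently until the bubble of the level on the plate sits centred between its two lines, without jacking the corner well past level; then let go and leave the wedge carrying the corner. Do not push or lift the plate or frame with the gripper, and leave the flat packer, the white pot and the brown bottle where they are.

Things in the scene. Friction and masses are not known exactly. Their poses are not given: they have to be found in the camera images.
- wedge_grip (a point): Centre of the grip block of the loose aluminium wedge: block 40 long x 30 wide x 30 high with dark side grooves, this point 15 above the flat underside. x points to the thin end, y across, z up. The ramp begins 20 ahead of this point, 23 thick, and falls straight to 2 thick at the tip 160 ahead (slope 0.15). Lies flat on the worktop at the start.
- packer_grip (a point): Centre of the grip block of the flat packer: same block and outline as the wedge, but its tongue is 12 thick all along. Not used; leave it alone. Wedge and packer may swap places. Axes as for the wedge.
- shoe (a point): Point on the worktop straight below the low corner's foot, midway between the two steel cheeks of the guide shoe. The wedge is pushed flat along the worktop in +y (in under the plate), thin end first; x across, z up. Cheeks 15 high, 37 apart, from 13 before to 13 behind this point; short flared lead-ins begin 26 before it. Beyond the foot the way is free for 150.
- plate: Aluminium plate 200 x 230 x 10 with scale and level; origin on its hinge, 200 behind shoe, 34 up; reaches 15 before the foot. Rests on a stop 0.03 rad low; upper stop 0.02 rad high. Its foot (ball, radius 7) ends about 12.5 over the worktop when level, 6.5 at the start, each +-3.5 as it is screwed out (unmeasured). Load on the foot 3 to 7 N; pushing the wedge takes about 4 to 14 N.
- bubble (a joint): Where the bubble stands along the vial of the black bar level, in m: 0 = centred between the two dark lines; positive = towards the hinge (+y of shoe), the corner is still too low; negative = too high. About 0.032 at the start. The bubble (18 long) moves about 5.3 mm per mm that the corner rises, so about 0.8 mm per mm of wedge travel under load.
- vial_mid (a point): Top middle of the level's vial, between its two dark lines; y along the vial, parallel to the pushing direction. The level is 124 long and 26 wide, its top about 66 above the worktop.
- wedge: The wedge (180 x 30, 0.26 kg); origin on its underside, under its middle, 70 ahead of wedge_grip; x to the thin end, z up.
- packer: The flat packer; origin under its centre, as for the wedge.
- stand: The levelling stand, frame fixed to the worktop, with all it carries (plate, round white scale, level, foot); origin on the worktop. shoe lies at x = -55, y = -100 in its frame, same axes.
- cement_pot: White pot with a screw lid, 47 wide, 40 high; a bystander. Origin at its underside.
- amber_bottle: Brown bottle, 42 wide, 85 high; a bystander. Origin at its underside.

How it is judged:
By the outcome, as a careful person would: the job done as asked, in the order asked, and still so for the second after the job is handed in, with the robot touching nothing.
It also fails if it takes over 43 s, if anything falls off the work surface, if the arm or the gripper's body presses on something with over 40 N, if the wrist force passes 120 N, or if a joint passes its speed limit or range.

## Working session

There is one attempt and no reset: what is moved stays moved. The work goes in short steps, Python scripts to look and compute and a tool call to move; the robot and the scene stay as the last step left them, time stands still between calls to the robot, and variables do not carry over. Pictures are saved under pics/ and viewed, and the job is handed in when it is done.

Besides the shell and the picture viewer there is one more tool, called as a command line: name --argument value ..., lists and objects as JSON in quotes. send_rows: Moves the arm, as the interface text tells. Its arguments: {"type":"object","properties":{"motion":{"type":"array","items":{"type":"number"}}},"required":["motion"]}

```bash
mkdir -p pics; cat > h.py <<'E'
from cell import arm
import cv2, numpy as np, json, pickle
from scipy.spatial.transform import Rotation as Ro
def grab(n,tag):
    f=arm.grab_frame(n); cv2.imwrite(f'pics/{tag}.png',f['pixels'][:,:,::-1]); pickle.dump(f,open(f'pics/{tag}.pkl','wb')); return f
def load(tag): return pickle.load(open(f'pics/{tag}.pkl','rb'))
def ray(f,uv):
    p=cv2.undistortPoints(np.array([[uv]],float),np.array(f['intrinsics']),np.array(f['dist']))[0,0]
    R=np.array(f['R']);t=np.array(f['t'])
    return -R.T@t, R.T@np.array([p[0],p[1],1])
def onz(f,uv,z):
    o,d=ray(f,uv); return o+d*(z-o[2])/d[2]
def proj(f,X):
    R=np.array(f['R']);t=np.array(f['t'])
    return cv2.projectPoints(np.array(X,float).reshape(-1,3),cv2.Rodrigues(R)[0],t,np.array(f['intrinsics']),np.array(f['dist']))[0][:,0]
E
python3 - <<'E'
from h import *
for n in ['scene','top','wrist']:
    f=grab(n,n+'0'); print(n,np.array(f['R']).round(3).tolist(),np.array(f['t']).round(3),np.array(f['intrinsics'])[0])
s=arm.observe();print({k:np.round(v,3) for k,v in s.items()})
print(Ro.from_rotvec(s['tcp_rot']).as_matrix().round(3))
E
```

```text
scene [[0.549, -0.835, 0.013], [-0.459, -0.315, -0.831], [0.698, 0.45, -0.556]] [-0.268  0.323  0.835] [405.69671279   0.         319.68023524]
top [[-0.016, -1.0, 0.004], [-0.989, 0.015, -0.149], [0.148, -0.007, -0.989]] [0.04  0.548 1.081] [386.58572245   0.         314.44598927]
wrist [[0.448, 0.894, -0.001], [0.865, -0.434, 0.252], [0.225, -0.114, -0.968]] [-0.55  -0.028  0.39 ] [315.5374561    0.         320.07772456]
{'clock': np.float64(0.15), 'joint_pos': array([ 0.903,  0.259,  1.536, -0.   ,  1.348, -0.203]), 'qvel': array([-0.   , -0.002, -0.005, -0.001, -0.001, -0.001]), 'joint_efforts': array([ 2.0000e-03, -4.3764e+01, -2.8423e+01,  7.2000e-02,  3.8000e-02,
       -0.0000e+00]), 'eef_pos': array([0.246, 0.491, 0.218]), 'tcp_rot': array([ 2.673e+00,  1.650e+00, -2.000e-03]), 'contact_force': array([ 0.026, -0.732, -1.291]), 'wrist_torque': array([ 0.005, -0.037,  0.009]), 'opening': np.float64(0.093)}
[[ 0.448  0.894 -0.001]
 [ 0.894 -0.448 -0.001]
 [-0.001 -0.    -1.   ]]
```

View pics/scene0.png

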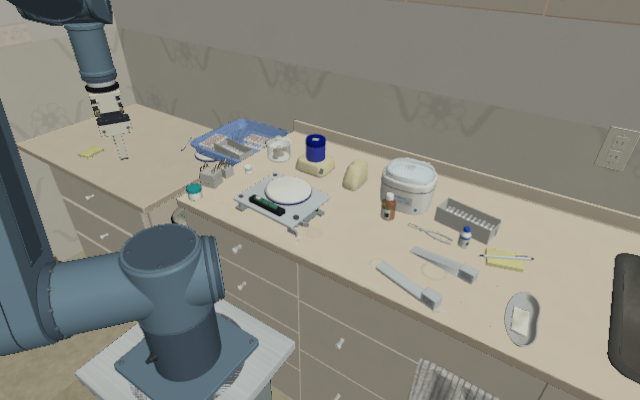

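View pics/top0.png

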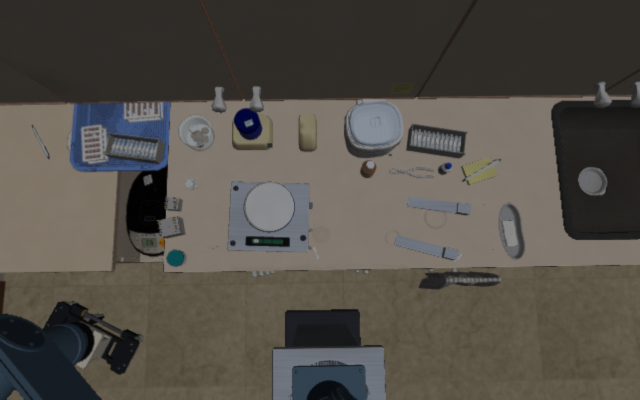

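View pics/wrist0.png

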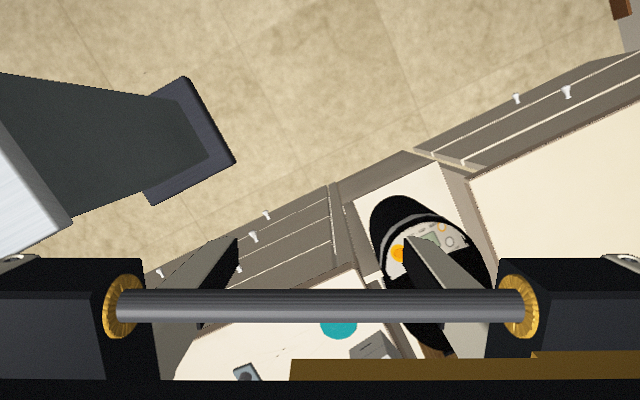

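```bash
python3 - <<'E'
from h import *
f=load('top0');im=f['pixels'][:,:,::-1]
a=cv2.resize(im[175:265,220:330],None,fx=7,fy=6,interpolation=cv2.INTER_CUBIC)
cv2.imwrite('pics/a.png',a)
cv2.imwrite('pics/b.png',cv2.resize(im[180:275,380:490],None,fx=7,fy=6,interpolation=cv2.INTER_CUBIC))
f=load('scene0');im=f['pixels'][:,:,::-1]
cv2.imwrite('pics/c.png',cv2.resize(im[230:320,360:490],None,fx=6,fy=6,interpolation=cv2.INTER_CUBIC))
cv2.imwrite('pics/d.png',cv2.resize(im[160:240,220:340],None,fx=6,fy=6,interpolation=cv2.INTER_CUBIC))
E
```

```text
(no output)
```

View pics/a.png

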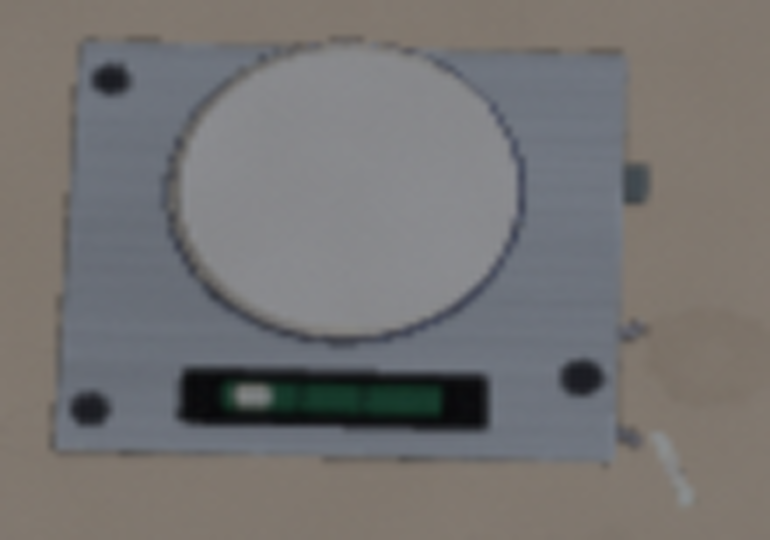

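View pics/b.png

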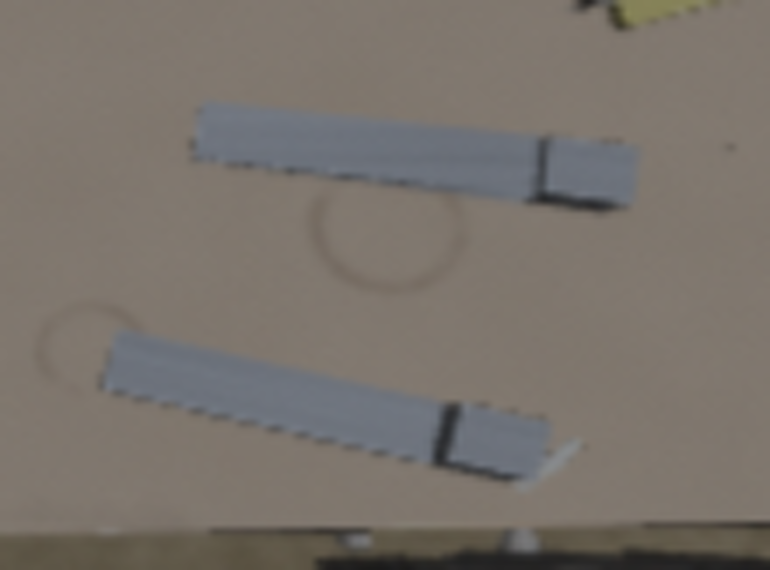

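View pics/c.png

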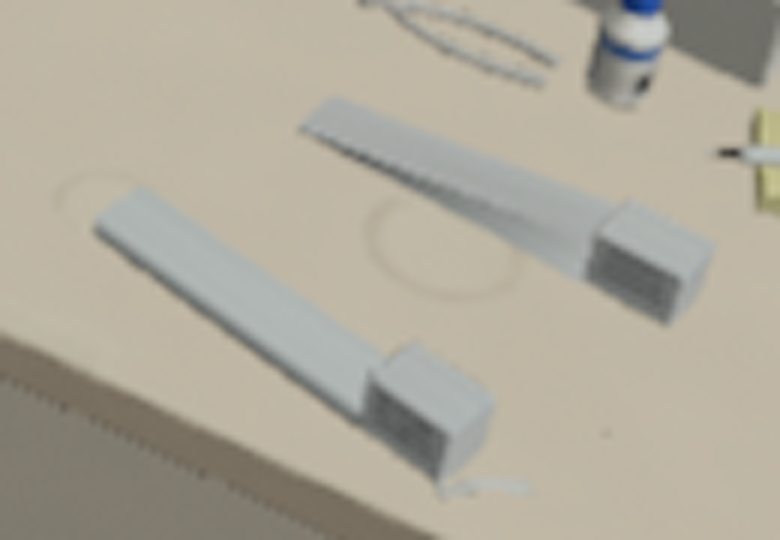

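View pics/d.png

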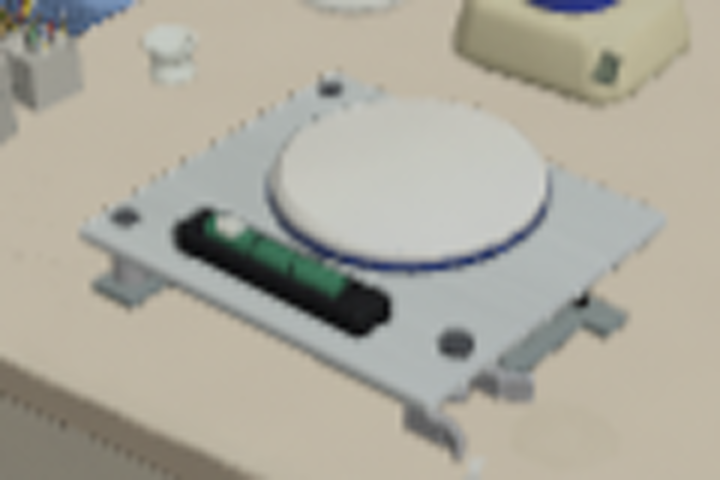

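```bash
cat > fit.py <<'E'
from h import *
from scipy.optimize import least_squares
T=load('top0');S=load('scene0')
tb=lambda u,v:(380+(u+.5)/7-.5,180+(v+.5)/6-.5)
ta=lambda u,v:(220+(u+.5)/7-.5,175+(v+.5)/6-.5)
sc=lambda u,v:(360+(u+.5)/6-.5,230+(v+.5)/6-.5)
sd=lambda u,v:(220+(u+.5)/6-.5,160+(v+.5)/6-.5)
def rot(a):c,s=np.cos(a),np.sin(a);return np.array([[c,-s,0],[s,c,0],[0,0,1]])
print('camT',-np.array(T['R']).T@T['t'],'camS',-np.array(S['R']).T@S['t'])
# wedge coords: grip frame, z from worktop; x to thin end(+y world), y across (left of that => -x world, near robot)
P=[(T,tb(200,103),(160,-15,2)),(T,tb(193,160),(160,15,1)),(T,tb(638,148),(-20,-15,30)),
(S,sc(597,237),(20,15,30)),(S,sc(630,203),(20,-15,30)),(S,sc(712,243),(-20,-15,30)),(S,sc(678,270),(-20,15,30)),(S,sc(668,325),(-20,15,0)),(S,sc(588,278),(20,15,0)),(S,sc(300,128),(160,15,0)),(S,sc(338,98),(160,-15,2)),(T,tb(545,138),(20,-15,30))]
def solve(P,x0,zfree=False):
    def r(p):
        out=[]
        for f,uv,X in P:
            X=np.array(X)/1000.
            if zfree: X=X+[0,0,p[3]]
            w=rot(p[2])@X+[p[0],p[1],0]
            out+=list(proj(f,w)[0]-uv)
        return out
    s=least_squares(r,x0,loss='soft_l1'); print(s.x, np.round(np.array(r(s.x)).reshape(-1,2),1).tolist()); return s.x
print('wedge');solve(P,[0.5,-0.3,1.57])
# stand frame: x world-ish, y as pushing. plate corners
tilt=lambda y:-0.03*(100-y)
C={'nl':(-100,115),'fl':(100,115),'fr':(100,-115),'nr':(-100,-115)}
c=lambda k:(C[k][0],C[k][1],tilt(C[k][1]))
P=[(T,ta(85,40),c('fl')),(T,ta(625,55),c('fr')),(T,ta(612,460),c('nr')),(T,ta(55,452),c('nl')),
(S,sd(80,228),c('nl')),(S,sd(333,72),c('fl')),(S,sd(665,215),c('fr')),(S,sd(430,400),c('nr'))]
print('stand');x=solve(P,[0.5,0.1,0.,0.04],True)
R=rot(x[2]);print('shoe',R@[-.055,-.1,0]+[x[0],x[1],0])
for z in (.012,):
  for uv in (ta(640,332),ta(632,437)): print('leadin top',onz(T,uv,.015))
  for uv in (sd(462,455),sd(530,395)): print('leadin sc',onz(S,uv,.0))
print('screw top',onz(T,ta(582,377),x[3]-.005), onz(S,sd(456,343),x[3]-.005))
E
python3 fit.py
```

```text
camT [0.38210947 0.03892451 1.15071877] camS [-0.28793253 -0.49800458  0.73610499]
wedge
[ 0.54241222 -0.40802137  1.39626439] [[0.2, -0.4], [-0.1, -0.2], [0.6, -0.0], [-0.6, -1.0], [-0.4, -1.2], [0.9, -0.2], [1.1, 1.5], [0.1, 1.1], [-1.4, 0.9], [-0.5, 0.2], [-0.8, -0.5], [0.4, -0.5]]
stand
[ 0.52657443  0.16437843 -0.03700407  0.0430759 ] [[-1.1, -0.2], [0.4, -0.5], [0.6, 0.4], [-0.6, -0.1], [-0.7, 0.1], [0.1, -0.2], [0.9, -0.0], [-0.0, 0.8]]
shoe [0.46791252 0.06648165 0.        ]
leadin top [0.48659014 0.04261448 0.015     ]
leadin top [0.43531252 0.04670098 0.015     ]
leadin sc [0.43716361 0.04618934 0.        ]
leadin sc [0.49379613 0.04598735 0.        ]
screw top [0.46320257 0.06668709 0.0380759 ] [0.46685921 0.0704961  0.0380759 ]
```

```bash
cat >> fit.py <<'E'
print('packer')
P=[(T,tb(118,330),(160,-15,12)),(T,tb(103,390),(160,15,6)),(T,tb(460,403),(20,-15,30)),(T,tb(550,420),(-20,-15,30)),
(S,sc(97,232),(160,15,0)),(S,sc(95,222),(160,15,12)),(S,sc(140,187),(160,-15,12)),(S,sc(370,373),(20,15,30)),(S,sc(492,405),(-20,-15,30)),(S,sc(437,480),(-20,15,0)),(S,sc(410,343),(20,-15,30))]
x=solve(P,[0.44,-0.38,1.3])
for X in ((160,15),(160,-15),(-20,15),(-20,-15)): print((rot(x[2])@[X[0]/1e3,X[1]/1e3,0])[:2]+x[:2])
print('mark',onz(T,ta(655,435),0),onz(T,ta(688,500),0))
E
python3 fit.py | sed -n '/packer/,$p'
python3 - <<'E'
from h import *
s=arm.observe();p=s['eef_pos'];R=Ro.from_rotvec(s['tcp_rot']).as_matrix()
print(p,R.round(3)); 
E
```

```text
packer
[ 0.41070799 -0.36001394  1.29228994] [[0.3, 0.0], [-0.3, -0.0], [-0.2, -0.1], [0.5, 0.7], [-0.8, 0.7], [-0.1, -1.0], [0.2, -0.3], [-0.9, 0.2], [0.9, -1.4], [0.1, 1.5], [0.4, -0.9]]
[ 0.44027317 -0.2020554 ]
[ 0.46911718 -0.21030299]
[ 0.39078759 -0.37511948]
[ 0.4196316  -0.38336708]
mark [0.4368476  0.03704984 0.        ] [0.40476822 0.02361841 0.        ]
[0.24624898 0.49132472 0.21798308] [[ 0.448  0.894 -0.001]
 [ 0.894 -0.448 -0.001]
 [-0.001 -0.    -1.   ]]
```

```bash
cat >> h.py <<'E'
def tgt(x,y,z,ang):
    s=arm.observe();p=np.array(s['eef_pos']);R=Ro.from_rotvec(s['tcp_rot']).as_matrix()
    a=np.degrees(np.arctan2(R[1,0],R[0,0])); d=R.T@(np.array([x,y,z])-p)*1000
    turn=-(ang-a); turn=(turn+180)%360-180
    print('clock',round(float(s['clock']),2),'pos',p.round(4),'ang',round(a,2),'F',np.round(s['contact_force'],1),'open',round(float(s['opening']),4),'q6',round(float(s['joint_pos'][5]),2))
    print('shift',d.round(1),'n',round(np.linalg.norm(d)),'turn',round(turn,1))
E
python3 -c "
from h import *
tgt(.542,-.408,.14,-10)"
```

```text
clock 0.15 pos [0.2462 0.4913 0.218 ] ang 63.37 F [ 0.  -0.7 -1.3] open 0.0927 q6 -0.2
shift [-671.2  667.5   78.8] n 950 turn 73.4
```

send_rows --motion '[0.3,-671,667,60,73,0.3,-671,667,60,73,0.3,-671,667,60,73,0.3,-671,667,60,73,0.3,-671,667,60,73,0.3,-671,667,60,73,0.3,-671,667,60,73,0.3,-671,667,60,73]'

```text
clock: 0.82
eef_pos: [0.3501, 0.1738, 0.1975]
tcp_rot: [3.137, 0.158, -0.0]
contact_force: [1.2, 0.4, 0.5]
opening: 0.0652
```

```bash
python3 -c "
from h import *
tgt(.542,-.408,.14,-10)"
```

```text
clock 0.82 pos [0.3501 0.1738 0.1975] ang 5.75 F [1.2 0.4 0.5] open 0.0652 q6 0.07
shift [132.6 598.1  58. ] n 615 turn 15.8
```

send_rows --motion '[0.3,133,598,50,15.8,0.3,133,598,50,15.8,0.3,133,598,50,15.8,0.3,133,598,50,15.8,0.3,133,598,50,15.8,0.3,133,598,50,15.8,0.3,133,598,50,15.8,0.3,133,598,50,15.8]'

```text
clock: 1.48
eef_pos: [0.4542, -0.1422, 0.1705]
tcp_rot: [3.129, -0.276, -0.0]
contact_force: [0.6, 0.7, 0.6]
opening: 0.065
```

```bash
python3 -c "
from h import *
tgt(.542,-.408,.13,-10)"
```

```text
clock 1.48 pos [ 0.4542 -0.1422  0.1705] ang -10.08 F [0.6 0.7 0.6] open 0.065 q6 -0.36
shift [133.  246.3  40.6] n 283 turn -0.1
```

send_rows --motion '[0.3,133,246,40,0,0.3,133,246,40,0,0.3,133,246,40,0,0.3,133,246,40,0,0.3,133,246,40,0,0.3,133,246,40,0,0.3,133,246,40,0,0.3,133,246,40,0]'

```text
clock: 2.15
eef_pos: [0.542, -0.4139, 0.1276]
tcp_rot: [3.127, -0.282, -0.002]
contact_force: [-0.4, 0.5, 0.3]
opening: 0.0652
```

```bash
python3 -c "
from h import *
f=grab('wrist','w1'); g=grab('top','t1')
tgt(.542,-.408,.13,-10)
print(-np.array(f['R']).T@f['t'])
"
```

```text
clock 2.25 pos [ 0.5414 -0.4083  0.1289] ang -10.19 F [ 0.4  0.2 -0.1] open 0.0649 q6 -0.63
shift [ 0.6 -0.4 -1.1] n 1 turn -0.2
[ 0.55418964 -0.34362282  0.29369129]
```

View pics/w1.png

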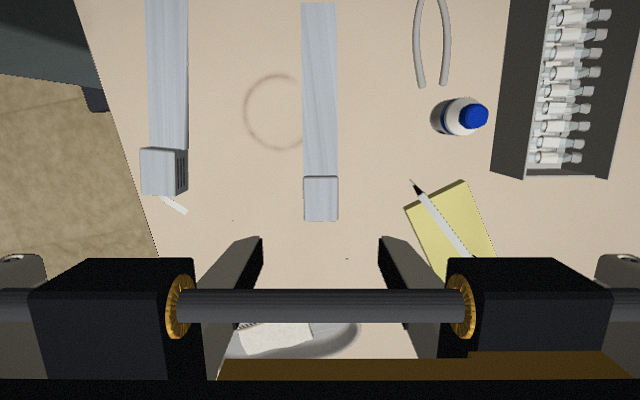

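View pics/t1.png

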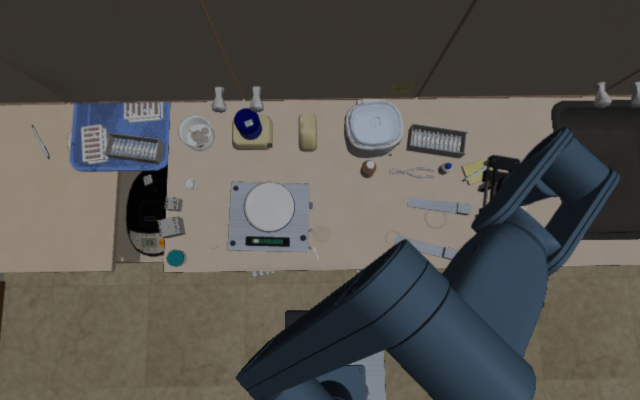

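```bash
python3 -c "
from h import *
f=load('w1')
c=[onz(f,p,.03) for p in [(304,177),(337.5,176.5),(338.5,221),(305,221)]]
print(np.round(c,4),'centre',np.mean(c,0))
l=(c[0]+c[1])/2;r=(c[2]+c[3])/2;print('len',np.linalg.norm(l-r),'w',np.linalg.norm(c[2]-c[3]),'yaw',np.degrees(np.arctan2(*(l-r)[1::-1])))
t=(onz(f,(302,3),.002)+onz(f,(336,3),.002))/2;m=np.mean(c,0);print('yaw2',np.degrees(np.arctan2(*(t-m)[1::-1])))
"
```

```text
[[ 0.5326 -0.3848  0.03  ]
 [ 0.5605 -0.3894  0.03  ]
 [ 0.5549 -0.4284  0.03  ]
 [ 0.526  -0.4231  0.03  ]] centre [ 0.54351213 -0.40642448  0.03      ]
len 0.0391220613953951 w 0.029324326003919446 yaw 80.98736003147857
yaw2 80.3641475669794
```

```bash
python3 -c "
from h import *
tgt(.543,-.407,.006,-9.6)"
```

```text
clock 2.25 pos [ 0.5414 -0.4083  0.1289] ang -10.19 F [ 0.4  0.2 -0.1] open 0.0649 q6 -0.63
shift [  1.7  -1.4 122.9] n 123 turn -0.6
```

send_rows --motion '[0.3,1.7,-1.4,40,-0.6,0.3,1.7,-1.4,75,-0.6,0.3,1.7,-1.4,100,-0.6,0.3,1.7,-1.4,115,-0.6,0.3,1.7,-1.4,122,-0.6,0.3,1.7,-1.4,122,-0.6,0.3,1.7,-1.4,122,-0.6]'

```text
clock: 2.83
eef_pos: [0.5434, -0.4064, 0.008]
tcp_rot: [-3.13, 0.261, 0.002]
contact_force: [0.6, -0.2, -0.2]
opening: 0.0649
```

send_rows --motion '[1,0,0,0,0,1,0,0,0,0,1,0,0,0,0,1,0,0,0,0,1,0,0,0,0,1,0,0,0,0,1,0,0,0,0,1,0,0,0,0]'

```text
clock: 3.5
eef_pos: [0.5435, -0.4065, 0.0083]
tcp_rot: [-3.13, 0.261, 0.002]
contact_force: [-1.0, -0.2, 2.6]
opening: 0.0296
```

```bash
python3 -c "
from h import *
grab('wrist','w2')
tgt(.535,-.155,.007,-2.1)"
```

```text
clock 3.55 pos [ 0.5435 -0.4065  0.0083] ang -9.54 F [0.4 0.1 3. ] open 0.0299 q6 -0.64
shift [ -50.1 -246.6    1.5] n 252 turn -7.4
```

View pics/w2.png

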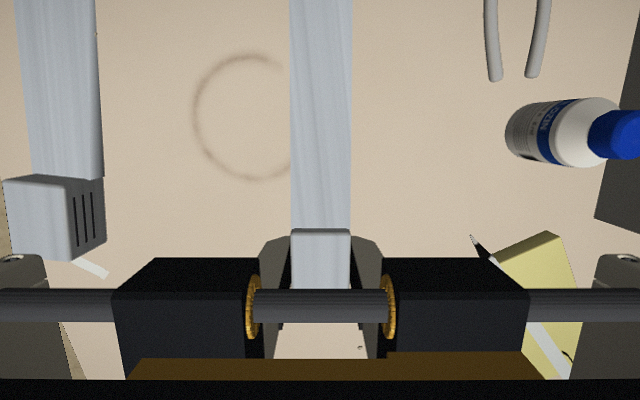

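```bash
python3 -c "
from h import *
T=load('top0')
print(onz(T,(370,168),.06))
tgt(.515,-.16,.0083,-2.1)"
```

```text
[ 0.65981758 -0.13122517  0.06      ]
clock 3.55 pos [ 0.5435 -0.4065  0.0083] ang -9.54 F [0.4 0.1 3. ] open 0.0299 q6 -0.64
shift [-6.900e+01 -2.383e+02  2.000e-01] n 248 turn -7.4
```

send_rows --motion '[1,-4,-15,0,0,1,-13,-45,0,-1,1,-23,-80,0,-2,1,-34,-118,0,-3,1,-45,-156,0,-5,1,-56,-193,0,-6,1,-64,-222,0,-7,1,-69,-238,0,-7.4]'

```text
clock: 4.22
eef_pos: [0.5138, -0.157, 0.0083]
tcp_rot: [-3.139, 0.055, 0.004]
contact_force: [-0.2, -0.4, -3.2]
opening: 0.0298
```

```bash
python3 -c "
from h import *
grab('wrist','w3');grab('top','t3');grab('scene','s3')
tgt(.463,-.13,.0083,-2.1)"
```

```text
clock 4.37 pos [ 0.5149 -0.1595  0.0084] ang -2.02 F [-0.1 -0.6 -1.8] open 0.0301 q6 -0.47
shift [-52.9 -27.6   0.2] n 60 turn 0.1
```

View pics/w3.png

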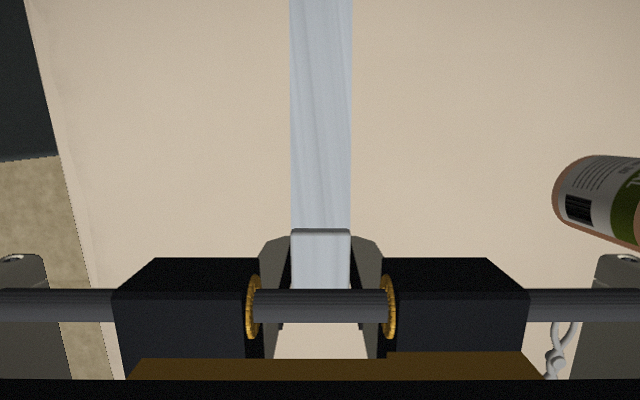

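View pics/t3.png

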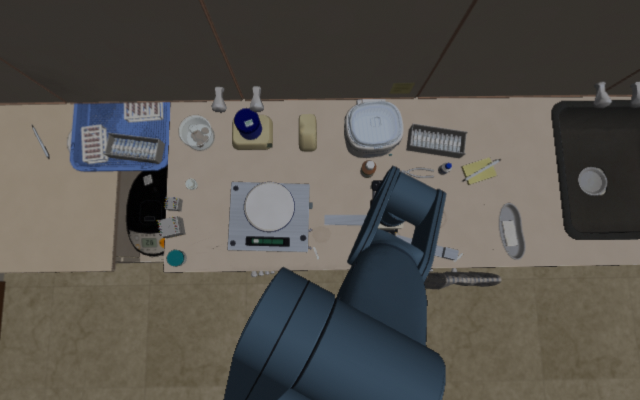

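View pics/s3.png

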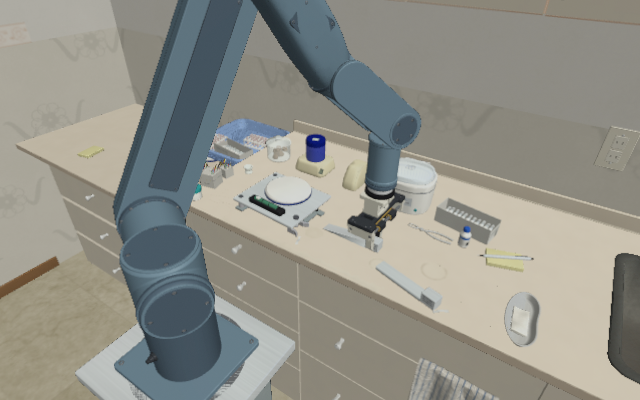

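send_rows --motion '[1,-10,-2,0,0,1,-25,-6,0,0,1,-40,-12,0,0,1,-48,-18,0,0,1,-50,-23,0,0,1,-50,-23,0,0]'

```text
clock: 4.87
eef_pos: [0.4654, -0.1347, 0.0084]
tcp_rot: [-3.14, 0.057, 0.003]
contact_force: [-0.4, 0.0, -2.3]
opening: 0.0298
```

```bash
python3 -c "
from h import *
f=grab('top','t4');g=grab('scene','s4')
tgt(.465,-.11,.0083,-2.1)
cv2.imwrite('pics/t4z.png',cv2.resize(f['pixels'][195:265,240:380,::-1],None,fx=5.7,fy=8,interpolation=cv2.INTER_CUBIC))
cv2.imwrite('pics/s4z.png',cv2.resize(g['pixels'][180:255,235:370,::-1],None,fx=5.9,fy=7,interpolation=cv2.INTER_CUBIC))
"
```

```text
clock 4.97 pos [ 0.4666 -0.1354  0.0086] ang -2.03 F [ 0.1 -0.2 -2. ] open 0.0297 q6 -0.48
shift [ -2.5 -25.3   0.3] n 25 turn 0.1
```

View pics/t4z.png

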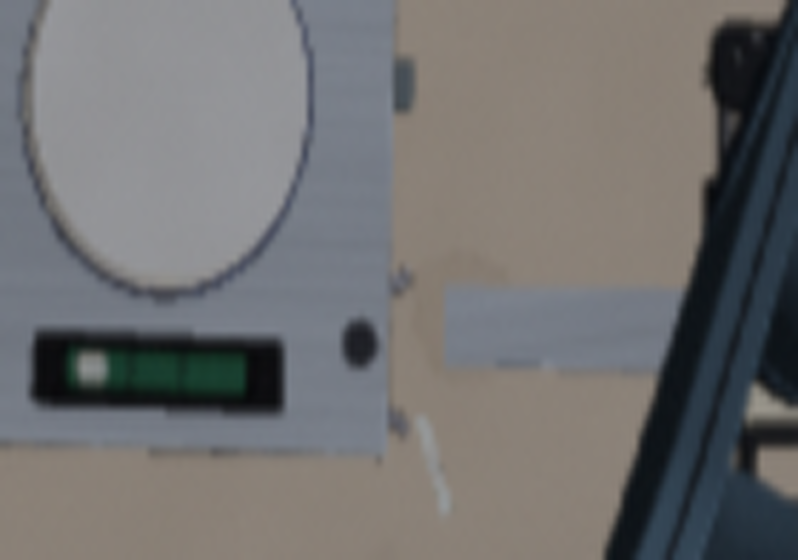

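View pics/s4z.png

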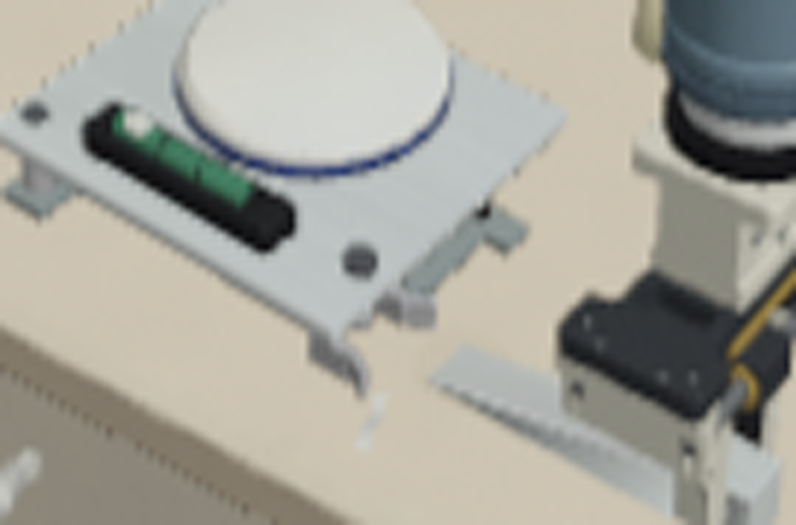

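```bash
python3 -c "
from h import *
f=load('t4');g=load('s4')
A=lambda u,v:(240+(u+.5)/5.7-.5,195+(v+.5)/8-.5)
B=lambda u,v:(235+(u+.5)/5.9-.5,180+(v+.5)/7-.5)
a=np.radians(-2.03);ux=np.array([np.cos(a),np.sin(a),0]);uy=np.array([-np.sin(a),np.cos(a),0]);G=np.array([.4666,-.1354,0])
for s in (-1,1):
  p=G+.16*uy+s*.015*ux; print('pred tip',p, 'top px',proj(f,p+[0,0,.001])[0],'scene',proj(g,p+[0,0,.001])[0])
print('obs top',A(445,288),A(444,366),onz(f,A(445,288),.001),onz(f,A(444,366),.001))
print('obs scene',B(430,380),B(468,345),onz(g,B(430,380),0),onz(g,B(468,345),.002))
print('leadins top',[onz(f,A(*p),.015).round(4) for p in ((408,275),(402,432),(400,292),(395,412))])
print('leadins scene base/top',[onz(g,B(*p),z).round(4) for p,z in (((365,395),0),((358,365),.015),((435,325),0),((433,297),.015))])
print('screw',onz(f,A(360,343),.038),onz(g,B(360,262),.038))
"
```

```text
pred tip [0.45727706 0.02503093 0.        ] top px [317.08391388 240.09984048] scene [306.67307121 234.10390429]
pred tip [0.48725823 0.02396825 0.        ] top px [317.27132554 230.02766917] scene [312.83931893 228.88233204]
obs top (317.6578947368421, 230.5625) (317.4824561403509, 240.3125) [0.48564221 0.0228429  0.001     ] [0.45662796 0.02385794 0.001     ]
obs scene (307.46610169491527, 233.85714285714286) (313.9067796610169, 228.85714285714286) [0.46049829 0.02450056 0.        ] [0.48805631 0.02075143 0.002     ]
leadins top [array([0.4895, 0.0421, 0.015 ]), array([0.432, 0.046, 0.015]), array([0.4833, 0.0463, 0.015 ]), array([0.4393, 0.0495, 0.015 ])]
leadins scene base/top [array([0.4348, 0.045 , 0.    ]), array([0.4337, 0.048 , 0.015 ]), array([0.4921, 0.0434, 0.    ]), array([0.4914, 0.0441, 0.015 ])]
screw [0.46314679 0.06659954 0.038     ] [0.46599225 0.06979904 0.038     ]
```

```bash
python3 -c "
from h import *
tgt(.457,-.10,.0083,-2.1)
tgt(.4557,-.135,.0083,-2.1)"
```

```text
clock 4.97 pos [ 0.4666 -0.1354  0.0086] ang -2.03 F [ 0.1 -0.2 -2. ] open 0.0297 q6 -0.48
shift [-10.9 -35.    0.3] n 37 turn 0.1
clock 4.97 pos [ 0.4666 -0.1354  0.0086] ang -2.03 F [ 0.1 -0.2 -2. ] open 0.0297 q6 -0.48
shift [-10.9   0.    0.3] n 11 turn 0.1
```

send_rows --motion '[1,-6,0,0,0,1,-11,-1,0,0,1,-11,-8,0,0,1,-11,-15,0,0,1,-11,-22,0,0,1,-11,-28,0,0,1,-11,-33,0,0,1,-11,-33,0,0]'

```text
clock: 5.63
eef_pos: [0.4566, -0.1006, 0.0085]
tcp_rot: [-3.141, 0.054, 0.002]
contact_force: [0.2, 0.6, -2.2]
opening: 0.0297
```

```bash
python3 -c "
from h import *
f=grab('top','t5');g=grab('scene','s5')
tgt(.4578,-.075,.0083,-2.1)
cv2.imwrite('pics/t5z.png',cv2.resize(f['pixels'][195:265,240:380,::-1],None,fx=5.7,fy=8,interpolation=cv2.INTER_CUBIC))
cv2.imwrite('pics/s5z.png',cv2.resize(g['pixels'][180:255,235:370,::-1],None,fx=5.9,fy=7,interpolation=cv2.INTER_CUBIC))
"
```

```text
clock 5.73 pos [ 0.457  -0.1017  0.0086] ang -1.97 F [-0.3  0.6 -2.8] open 0.0296 q6 -0.42
shift [ -0.1 -26.7   0.3] n 27 turn 0.1
```

View pics/t5z.png

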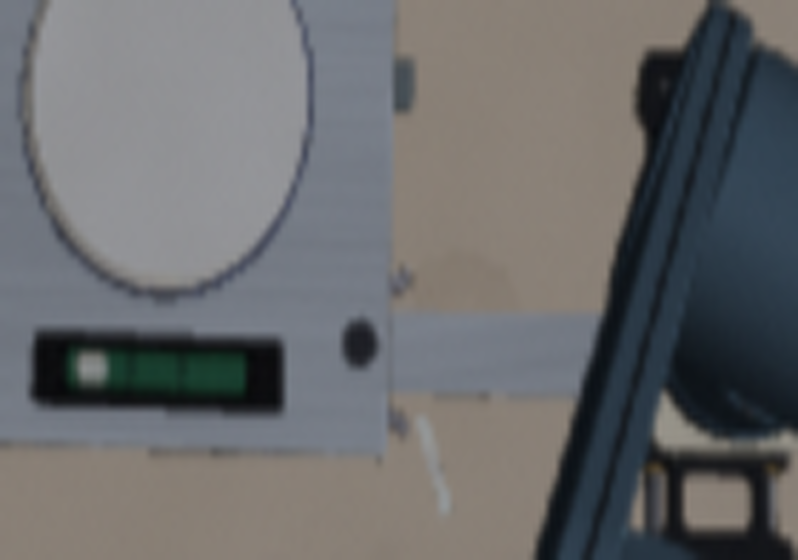

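View pics/s5z.png

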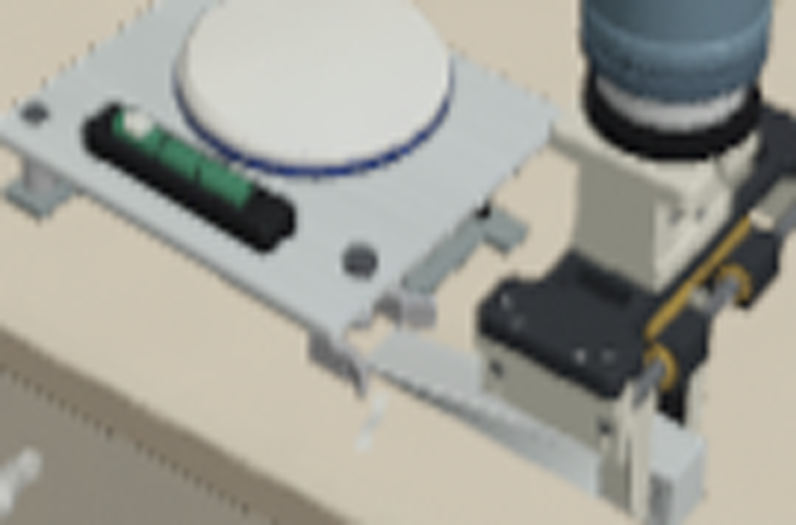

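```bash
cat >> h.py <<'E'
def bub(tag):
    f=grab('top',tag);im=f['pixels'].astype(float)
    # vial strip: sample along the vial axis, zoom coords (col 65..245,row 352..392 of t4z)
    A=lambda u,v:(240+(u+.5)/5.7-.5,195+(v+.5)/8-.5)
    n=181;us=np.linspace(60,252,n*2)
    prof=[];profg=[]
    from scipy.ndimage import map_coordinates
    for u in us:
        vc=368+(u-93)*(372-366)/(183-93.)*.6
        pts=np.array([A(u,v) for v in np.linspace(vc-9,vc+9,7)])
        prof.append([map_coordinates(im[:,:,c],[pts[:,1],pts[:,0]],order=1).mean() for c in range(3)])
    prof=np.array(prof); red=prof[:,0]
    base=np.median(red); w=np.clip(red-base-15,0,None)
    c=(us*w).sum()/w.sum()
    g=prof[:,1]
    return f,us,prof,c,w.sum()
E
python3 -c "
from h import *
f,us,p,c,w=bub('t6')
print(c,w)
for u,q in zip(us[::4],p[::4]): print(round(u),q.round())
"
```

```text
91.38767533473097 4200.87296943961
60 [13. 16. 16.]
62 [14. 21. 19.]
64 [15. 26. 23.]
66 [19. 35. 29.]
69 [25. 47. 37.]
71 [30. 59. 46.]
73 [44. 67. 56.]
75 [57. 75. 67.]
77 [72. 85. 79.]
79 [ 91. 100.  95.]
81 [109. 115. 112.]
83 [118. 122. 120.]
86 [120. 124. 122.]
88 [122. 126. 124.]
90 [121. 125. 124.]
92 [121. 125. 124.]
94 [120. 124. 123.]
96 [119. 123. 122.]
98 [118. 123. 121.]
100 [111. 118. 115.]
103 [ 98. 110. 106.]
105 [ 86. 102.  97.]
107 [68. 89. 81.]
109 [50. 76. 65.]
111 [34. 64. 52.]
113 [29. 62. 49.]
115 [25. 60. 46.]
117 [23. 58. 44.]
120 [23. 58. 44.]
122 [24. 58. 44.]
124 [23. 54. 42.]
126 [21. 50. 39.]
128 [20. 47. 36.]
130 [20. 48. 37.]
132 [20. 48. 37.]
134 [21. 50. 38.]
137 [22. 54. 40.]
139 [23. 57. 42.]
141 [23. 58. 43.]
143 [24. 58. 43.]
145 [24. 59. 44.]
147 [24. 59. 44.]
149 [23. 59. 44.]
151 [23. 59. 44.]
154 [23. 59. 44.]
156 [24. 59. 45.]
158 [24. 59. 45.]
160 [24. 59. 45.]
162 [23. 60. 45.]
164 [23. 59. 44.]
166 [23. 59. 44.]
168 [23. 59. 44.]
171 [23. 58. 44.]
173 [23. 58. 43.]
175 [22. 55. 41.]
177 [21. 51. 39.]
179 [20. 48. 37.]
181 [20. 49. 38.]
183 [21. 50. 38.]
186 [21. 52. 39.]
188 [22. 55. 42.]
190 [23. 58. 44.]
192 [24. 60. 45.]
194 [24. 60. 45.]
196 [24. 60. 45.]
198 [24. 60. 45.]
200 [24. 60. 44.]
203 [24. 60. 44.]
205 [24. 60. 45.]
207 [24. 60. 45.]
209 [24. 60. 45.]
211 [24. 60. 45.]
213 [24. 61. 46.]
215 [24. 61. 46.]
217 [24. 61. 46.]
220 [24. 61. 45.]
222 [24. 60. 45.]
224 [24. 60. 45.]
226 [24. 59. 45.]
228 [24. 60. 44.]
230 [24. 60. 44.]
232 [24. 60. 44.]
234 [24. 60. 44.]
237 [24. 59. 44.]
239 [23. 57. 43.]
241 [23. 56. 42.]
243 [21. 48. 37.]
245 [17. 35. 28.]
247 [14. 23. 20.]
249 [12. 18. 17.]
251 [11. 14. 15.]
```

send_rows --motion '[1,0,-3,0,0,1,0,-6,0,0,1,0,-9,0,0,1,0,-12,0,0,1,0,-15,0,0,1,0,-18,0,0,1,0,-20,0,0]'

```text
clock: 6.37
eef_pos: [0.4577, -0.0815, 0.0086]
tcp_rot: [3.141, -0.054, -0.001]
contact_force: [0.9, 0.2, -3.0]
opening: 0.0297
```

send_rows --motion '[1,0,-3,0,0,1,0,-6,0,0,1,0,-9,0,0,1,0,-12,0,0,1,0,-15,0,0,1,0,-18,0,0,1,0,-20,0,0]'

```text
clock: 6.95
eef_pos: [0.4585, -0.0615, 0.0087]
tcp_rot: [3.14, -0.054, -0.0]
contact_force: [0.0, -4.3, -2.9]
opening: 0.0299
```

```bash
cat >> h.py <<'E'
def b(tag):
    f,us,p,c,w=bub(tag); print('bubble mm',round((155.6-c)/2.03,2),'w',round(w))
    s=arm.observe();print('clock',round(float(s['clock']),2),'pos',np.round(s['eef_pos'],4),'F',np.round(s['contact_force'],1),'open',round(float(s['opening']),4))
E
python3 -c "
from h import *
b('t7')"
```

```text
bubble mm 31.63 w 4158
clock 7.0 pos [ 0.4584 -0.0613  0.0087] F [-0.2 -0.7 -3. ] open 0.0298
```

send_rows --motion '[1,0,-2,0,0,1,0,-4,0,0,1,0,-6,0,0,1,0,-8,0,0,1,0,-10,0,0,1,0,-12,0,0,1,0,-14,0,0,1,0,-16,0,0]'

```text
clock: 7.67
eef_pos: [0.4597, -0.0466, 0.0089]
tcp_rot: [3.139, -0.053, 0.002]
contact_force: [-1.2, -5.7, -3.1]
opening: 0.0298
```

```bash
python3 -c "
from h import *
b('t8')"
```

```text
bubble mm 20.17 w 3950
clock 7.72 pos [ 0.4595 -0.0459  0.0088] F [ 0.3 -2.1 -3.3] open 0.0295
```

send_rows --motion '[1,0,-2,0,0,1,0,-4,0,0,1,0,-6,0,0,1,0,-8,0,0,1,0,-10,0,0,1,0,-12,0,0,1,0,-14,0,0,1,0,-16,0,0]'

```text
clock: 8.38
eef_pos: [0.4604, -0.0308, 0.0089]
tcp_rot: [3.138, -0.053, 0.002]
contact_force: [-0.1, -6.3, -3.0]
opening: 0.0295
```

```bash
python3 -c "
from h import *
b('t9')
g=grab('scene','s9')
f=load('t9')
cv2.imwrite('pics/t9z.png',cv2.resize(f['pixels'][195:265,240:380,::-1],None,fx=5.7,fy=8,interpolation=cv2.INTER_CUBIC))
cv2.imwrite('pics/s9z.png',cv2.resize(g['pixels'][180:255,235:370,::-1],None,fx=5.9,fy=7,interpolation=cv2.INTER_CUBIC))
"
```

```text
bubble mm 7.46 w 4195
clock 8.43 pos [ 0.4603 -0.0301  0.0088] F [-0.3 -0.4 -3.9] open 0.0299
```

View pics/t9z.png

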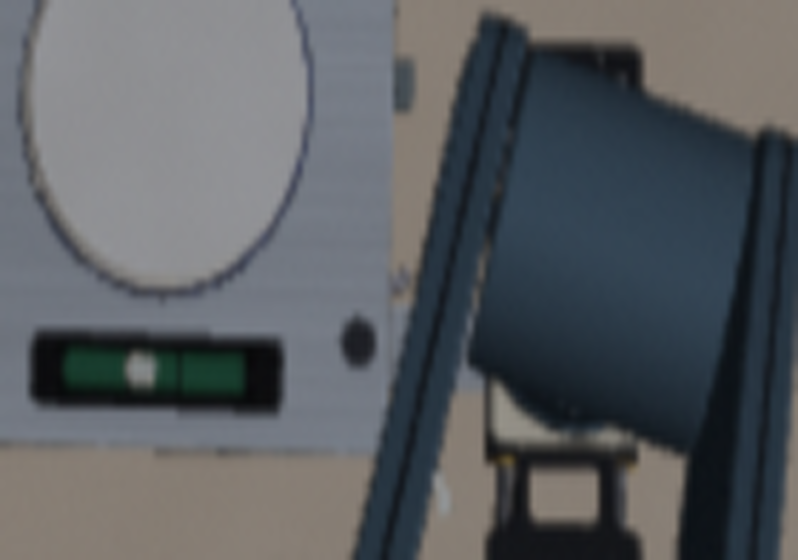

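View pics/s9z.png

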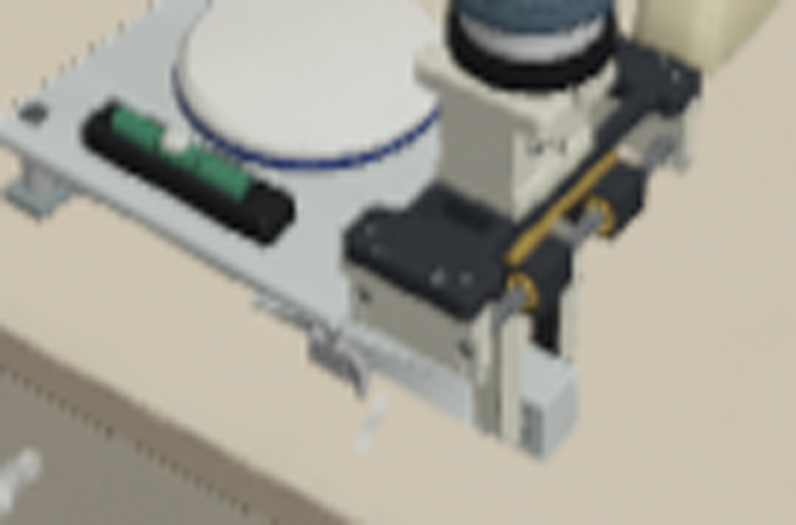

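send_rows --motion '[1,0,-1,0,0,1,0,-2,0,0,1,0,-3,0,0,1,0,-4,0,0,1,0,-5,0,0,1,0,-6,0,0,1,0,-7,0,0]'

```text
clock: 9.07
eef_pos: [0.4606, -0.0235, 0.0088]
tcp_rot: [3.138, -0.054, 0.002]
contact_force: [0.0, -5.6, -3.9]
opening: 0.0299
```

```bash
python3 -c "
from h import *
f,us,p,c,w=bub('t10')
print(c,w);s=arm.observe();print(s['eef_pos'],s['contact_force'])
g=p[:,1]
for lo,hi in ((172,190),(236,252),(60,75),(120,140)):
  m=(us>lo)&(us<hi); d=np.clip(58-g[m],0,None); print((us[m]*d).sum()/d.sum(), us[m][np.argmin(np.abs(g[m]-35))])
print([(round(u),round(x)) for u,x in zip(us[::4],p[::4,1])])
"
```

```text
151.8372921881191 4193.39069952204
[ 0.46051966 -0.02325399  0.0087602 ] [ 0.53094801 -3.28202222 -3.92929548]
179.3418532173171 179.13573407202216
246.5558015971106 243.49030470914127
63.94548269572831 63.19113573407202
126.6923620874388 127.54570637119114
[(60, 21), (62, 31), (64, 40), (66, 47), (69, 51), (71, 56), (73, 57), (75, 57), (77, 57), (79, 57), (81, 57), (83, 57), (86, 57), (88, 57), (90, 57), (92, 57), (94, 57), (96, 57), (98, 57), (100, 57), (103, 57), (105, 58), (107, 58), (109, 58), (111, 58), (113, 57), (115, 57), (117, 56), (120, 56), (122, 55), (124, 50), (126, 45), (128, 41), (130, 50), (132, 58), (134, 69), (137, 82), (139, 95), (141, 105), (143, 115), (145, 124), (147, 124), (149, 124), (151, 124), (154, 123), (156, 123), (158, 122), (160, 121), (162, 119), (164, 104), (166, 89), (168, 77), (171, 69), (173, 60), (175, 53), (177, 47), (179, 42), (181, 47), (183, 53), (186, 57), (188, 58), (190, 58), (192, 59), (194, 59), (196, 59), (198, 59), (200, 59), (203, 59), (205, 59), (207, 59), (209, 60), (211, 60), (213, 60), (215, 59), (217, 59), (220, 59), (222, 59), (224, 59), (226, 59), (228, 59), (230, 59), (232, 58), (234, 57), (237, 55), (239, 50), (241, 45), (243, 37), (245, 27), (247, 17), (249, 15), (251, 13)]
```

send_rows --motion '[1,0,-0.5,0,0,1,0,-1,0,0,1,0,-1,0,0]'

```text
clock: 9.37
eef_pos: [0.4606, -0.0225, 0.0088]
tcp_rot: [3.138, -0.054, 0.002]
contact_force: [0.5, -5.4, -4.4]
opening: 0.0299
```

```bash
cat >> h.py <<'E'
def b2(tag):
    f,us,p,c,w=bub(tag); g=p[:,1]
    def x(lo,hi):
        m=(us>lo)&(us<hi); gg=g[m];o=np.argsort(gg); return np.interp(35,gg[o],us[m][o])
    mid=(x(58,75)+x(237,250))/2; k=0.5*(us[(us>122)&(us<130)][np.argmin(g[(us>122)&(us<130)])]+us[(us>174)&(us<184)][np.argmin(g[(us>174)&(us<184)])])
    print('bubble mm',round((mid-c)/2.03,2),'mid',mid,'lines mid',k,'w',round(w))
    s=arm.observe();print('clock',round(float(s['clock']),2),'pos',np.round(s['eef_pos'],4),'F',np.round(s['contact_force'],1),'open',round(float(s['opening']),4))
E
python3 -c "
from h import *
b2('t11')"
```

```text
bubble mm -0.32 mid 153.24510266320303 lines mid 153.34072022160666 w 4143
clock 9.42 pos [ 0.4606 -0.0225  0.0088] F [-0.  -4.2 -3.5] open 0.0299
```

send_rows --motion '[0.5,0,0,0,0,0.5,0,0,0,0,0.5,0,0,0,0,0.5,0,0,0,0,0.5,0,0,0,0]'

```text
clock: 9.83
eef_pos: [0.4607, -0.0222, 0.0089]
tcp_rot: [3.139, -0.054, 0.002]
contact_force: [0.7, 0.4, -0.6]
opening: 0.0463
```

```bash
python3 -c "
from h import *
b2('t12')"
```

```text
bubble mm 1.09 mid 153.30109782628648 lines mid 153.34072022160666 w 4125
clock 9.88 pos [ 0.4606 -0.0223  0.0088] F [-0.4  0.   0.3] open 0.0463
```

send_rows --motion '[1,0,0,0,0,1,0,0,0,0,1,0,0,0,0,1,0,0,0,0,1,0,0,0,0,1,0,-0.7,0,0,1,0,-1.4,0,0,1,0,-1.4,0,0]'

```text
clock: 10.55
eef_pos: [0.4608, -0.0218, 0.0089]
tcp_rot: [3.137, -0.053, 0.002]
contact_force: [-1.3, -4.2, 0.0]
opening: 0.0299
```

```bash
python3 -c "
from h import *
b2('t13')
f=load('t13')"
```

```text
bubble mm 0.57 mid 153.29748324054586 lines mid 153.34072022160666 w 4232
clock 10.6 pos [ 0.4608 -0.0218  0.0089] F [-0.3 -4.9 -1. ] open 0.0298
```

Another small nudge.

send_rows --motion '[1,0,-0.6,0,0,1,0,-1.2,0,0,1,0,-1.2,0,0]'

```text
clock: 10.85
eef_pos: [0.461, -0.0212, 0.0088]
tcp_rot: [3.136, -0.052, 0.002]
contact_force: [-0.2, -5.5, -0.6]
opening: 0.03
```

```bash
python3 -c "
from h import *
b2('t14')
b2('t15')"
```

```text
bubble mm 0.22 mid 153.34980884960143 lines mid 153.34072022160666 w 4016
clock 10.9 pos [ 0.461  -0.0212  0.0089] F [-0.5 -5.3 -0.4] open 0.0298
bubble mm 0.23 mid 153.38309488711297 lines mid 153.34072022160666 w 4040
clock 10.95 pos [ 0.461  -0.0212  0.0089] F [-0.7 -5.  -0.9] open 0.0297
```

Now release, check, then retreat upward.

send_rows --motion '[0.5,0,0,0,0,0.5,0,0,0,0,0.5,0,0,0,0,0.5,0,0,0,0,0.5,0,0,0,0]'

```text
clock: 11.37
eef_pos: [0.461, -0.021, 0.0088]
tcp_rot: [3.137, -0.052, 0.002]
contact_force: [0.4, -0.5, 0.1]
opening: 0.0465
```

```bash
python3 -c "
from h import *
b2('t16')"
```

```text
bubble mm 0.17 mid 153.2984345120703 lines mid 153.34072022160666 w 4074
clock 11.42 pos [ 0.4609 -0.021   0.0088] F [ 1.4 -0.7  0.4] open 0.0464
```

send_rows --motion '[0.5,0,0,-5,0,0.5,0,0,-15,0,0.5,0,0,-35,0,0.5,0,0,-70,0,0.5,0,0,-105,0,0.5,0,20,-130,0,0.5,0,50,-145,0,0.5,0,60,-150,0]'

```text
clock: 12.08
eef_pos: [0.4606, -0.0831, 0.1627]
tcp_rot: [3.133, -0.052, 0.012]
contact_force: [0.8, -0.3, 0.3]
opening: 0.0459
```

send_rows --motion '[0.5,0,80,0,0,0.5,0,100,0,0,0.5,0,100,0,0,0.5,0,100,0,0,0.5,0,100,0,0]'

```text
clock: 12.5
eef_pos: [0.4567, -0.1833, 0.1628]
tcp_rot: [3.134, -0.057, 0.01]
contact_force: [-0.0, 0.2, 0.0]
opening: 0.0464
```

```bash
python3 -c "
from h import *
b2('t17');f=load('t17');g=grab('scene','s17')
cv2.imwrite('pics/t17z.png',cv2.resize(f['pixels'][195:265,240:380,::-1],None,fx=5.7,fy=8,interpolation=cv2.INTER_CUBIC))
"
```

```text
bubble mm 0.16 mid 153.29996430660793 lines mid 153.34072022160666 w 4310
clock 12.55 pos [ 0.4567 -0.1823  0.1628] F [ 0.2  0.2 -0.6] open 0.0463
```

View pics/t17z.png

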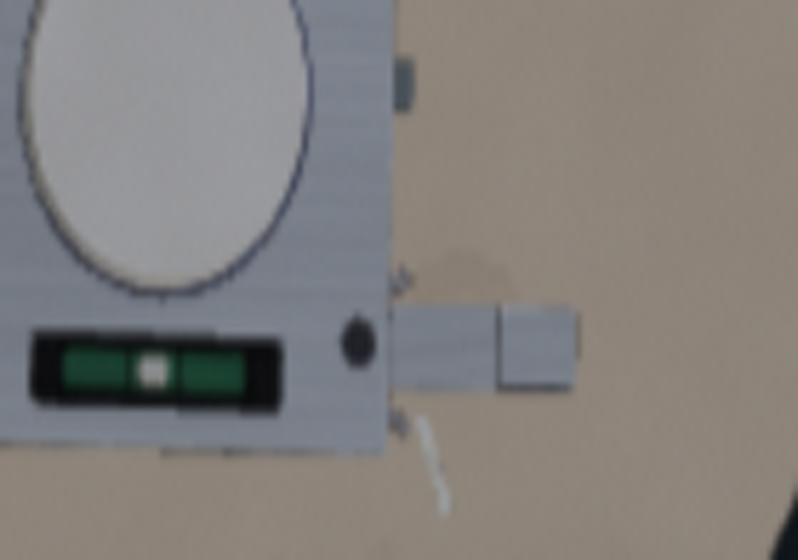

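View pics/s17.png

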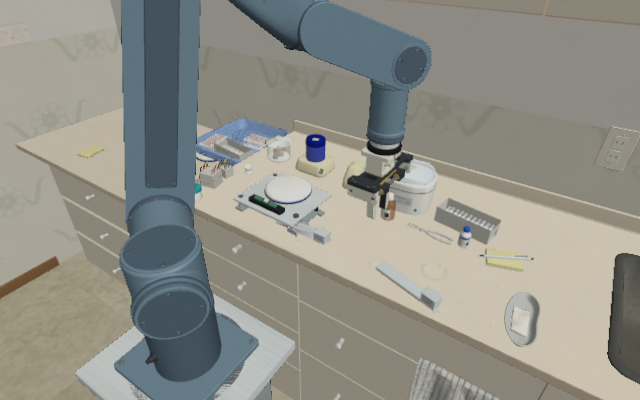

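The bubble sits between its lines, at about zoom pixels (153, 370) with the lines at 128 and 179. The wedge is in the shoe, the arm is clear, and the packer and bottle have not moved.

```bash
python3 -c "
from h import *
print(arm.close_job())"
```

```text
the job is handed in; nothing more can be done
None
```

The wedge is in the guide shoe carrying the low corner, and the level's bubble is centred. I handed the job in at about 12.6 s of the 43 s allowed.

- **Insertion:** I gripped the tapered wedge, the bar farther from the robot. I slid it along the worktop around the flat packer, thin end first into the shoe, and pushed it in small steps.
- **First release:** The bubble moved to about +1.1 mm when I let go, so I gripped the wedge again and pushed it roughly another 1 mm.
- **Final reading:** After the second release and with the arm lifted clear, the top camera put the bubble at about +0.2 mm. The lowest reading along the way was −0.3 mm, so the corner was not jacked past level.
- **Forces:** The highest force I read while pushing was about 6 N. The gripper stayed off the plate and frame.
- **Bystanders:** The packer and the brown bottle look unmoved in the last scene picture. I did not check the white pot separately, but the arm was never sent at it.
- **Disagreements:** The top and scene cameras differed by 2–3 mm on the shoe's position. I corrected for that using the wedge tip's known position, and the wedge went in with no sideways load I could see. I read the bubble only with the top camera.

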